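# Index the sample turntable by one hole

### The job

The jar at the reader has been read; bring the next one round. Press the plunger's cap down with the fingertips and, while it is in, push the turntable anticlockwise (seen from above) to the next hole of the index plate, without running past it, then take the fingers away so that the plunger springs up fully and locks the table there. Leave the jars in their seats untouched and do not disturb the things lying around.

Things in the scene. Friction and masses are not known exactly. Their poses are not given: they have to be found in the camera images.
- stand: Fixed turntable stand. Origin on the turning axis at the table top; x points to the reader (white box on a post, 152 mm out, 125 mm high). Steel index plate, radius 117 mm, top at 53 mm, with six 12 mm holes 60 degrees apart at radius 103 mm. Above it turns an aluminium disc (radius 84 mm, top at 65 mm) with six ring seats. Position and yaw vary.
- axis_top (a point): Point on the vertical turning axis at the height of the disc's top (65 mm).
- turntable (a joint): Turning angle of the table, rad. 0 at the start (locked by the plunger's pin in a hole); grows anticlockwise seen from above. The next hole is at +1.047 (60 degrees). Light friction keeps the table where it is left (about 1 N at the tab turns it). Locked, it has about +-0.02 rad of play.
- plunger (a joint): Travel of the spring plunger, m: 0 up, grows as the cap is pressed down (4 N), hard stop 0.012 (10 N). Its pin points up into the plate's hole from below and is clear from 0.009. Let go between holes, it rides under the plate at about 0.008 with little friction; as the table is turned on slowly to a hole (within 2 degrees) it springs up to 0 by itself and locks the table.
- cap_top (a point): Centre of the flat top of the plunger's round black cap (36 mm diameter), 112 mm from the turning axis, 100 mm above the table when up, 88 mm when fully pressed. A bracket on the turntable carries it round. The nearest jar is more than 100 mm away.
- tab_face (a point): Upright aluminium push tab on the bracket, 42 mm wide (radially), 6 mm thick, top 125 mm above the table. The point is the centre of its face that looks at the cap, 110 mm above the table, 28 mm anticlockwise of the cap's centre; a fingertip on or over the cap can push this face to turn the table anticlockwise.
- next_hole (a point): Centre, at the plate's top, of the index hole (fixed plate) that the pin must enter: 60 degrees anticlockwise of the one it starts in. The pin lies 9 mm inward of the cap's centre, on the same radius.
- seat_1 (a point): Centre of jar_1's ring seat on the disc (turns with it).
- seat_2 (a point): Centre of jar_2's ring seat on the disc (turns with it).
- seat_3 (a point): Centre of jar_3's ring seat on the disc (turns with it).
- jar_1: Screw-cap reagent jar with a white cap, 43 mm diameter, 72 mm tall, loose, standing in a 9 mm high ring seat on the turntable; at the start it faces the reader. Origin: centre of its underside (65 mm above the table). Not to be touched.
- jar_2: Screw-cap reagent jar with a black cap, 43 mm diameter, 72 mm tall, loose, standing in a 9 mm high ring seat on the turntable; it comes to the reader next. Origin: centre of its underside (65 mm above the table). Not to be touched.
- jar_3: Screw-cap reagent jar with a black cap, 43 mm diameter, 72 mm tall, loose, standing in a 9 mm high ring seat on the turntable; it follows jar_2. Origin: centre of its underside (65 mm above the table). Not to be touched.
- vial: Bystander: small screw-cap tube standing upright, 17 mm diameter, 50 mm tall; origin at its underside.
- tip_box: Bystander: green pipette tip box with clear lid, 84 x 101 x 62 mm; origin at its underside.
- strip_block: Bystander: black strip holder, 26 x 130 x 31 mm; origin at its underside.
- marker: Bystander: black pen lying between the robot and the stand, 12 x 135 x 13 mm; origin at its underside.

How it is judged:
By the outcome, as a careful person would: the job done as asked, in the order asked, and still so for the second after the job is handed in, with the robot touching nothing.
It also fails if it takes over 48 s, if anything falls off the work surface, if the arm or the gripper's body presses on something with over 40 N, if the wrist force passes 120 N, or if a joint passes its speed limit or range.

### The arm

A 7-joint arm with a two-finger parallel gripper is mounted at the origin on a cart in front of the work surface, level with it; the furniture and walls round the work are solid. World frame = base frame: x ahead of the robot, y to its left, z up, the work surface at z = 0. Lengths are in m, angles in rad, forces in N, time in s.
With the tool pointing down it reaches from about 0.375 to 0.925 m from the base axis. Payload 3.1 kg.
Tool frame: the origin (TCP) lies midway between the tips of the shut fingers; the grasp point (between the pads) lies 19 mm behind it; z points along the fingers, y is the line along which they close (so a half turn about z gives the same grasp; the last joint's range is limited). The gripper opens to 85 mm and grips with 20 to 120 N. Pads are 22 mm wide; open, the fingers measure 114 mm over their backs; the gripper's body (76 mm by 85 mm) begins 54 mm behind the grasp point. The pads swing forward as they close: fully open they stand 13 mm farther back than shut.
Start: joints at [1.091, 0.383, 0.044, 1.598, -0.018, 1.161, -0.05], TCP at [0.242, -0.603, 0.231] pointing down, gripper open.
Joint ranges: [-2.61, 2.61], [-0.41, 2.15], [-1.48, 1.57], [0, 2.5], [-1.57, 4.71], [0.05, 1.97], [-2.85, 2.85]. Speed limits (rad/s): [2.79, 2.79, 3.14, 3.14, 3.14, 3.14, 3.14].

### API

Orientations are given as a unit quaternion [w, x, y, z].
In Python, from rig import * gives the robot as it stands. The module is installed in compiled form; this text tells all that it offers.
- The arm moves only by the tool apply_moves, never from a script. Its argument "increments" is text: rows parted by semicolons, each of 7 numbers parted by spaces: the shift along the tool's x, y, z in mm, then the turn, a rotation vector about the tool's x, y, z in rad, then the finger opening in mm, from 0 to 85.4. In form: tx ty tz rx ry rz claw; .... A call has 1 to 8 rows; each row is the pose to reach, as a shift and turn from the pose commanded when the call began, along the tool's axes at that moment; what a row does not reach only later rows make up. A row lasts 1/8 s, in which the tool goes at most 62.5 mm and 10.7 degrees, less where a joint would pass 70% of its speed; a pose out of reach is approached as far as the arm can. A call with a gripper value outside its range is refused whole. The fingers move at their own pace and stop on an object; "force" is the grip in N (left out, the last holds). Time passes only in rows, so rows that repeat a pose let the fingers close. It gives the time, the measured TCP pose, the force, the opening and the grip force at its end, in the units of the state.
- get_obs(): the state, without advancing time (a new reading comes with each control period).
- capture(name): name is "scene" or "top" or "wrist"; returns a dict with "img" (384x512x3 uint8, red, green, blue), "fx", "fy", "cx", "cy" (pixels), "extrinsics" (4x4, takes a point from camera to world coordinates). Camera axes: x right, y down, z forward; pixel columns grow to the right and rows downward; lengths in m; the calibration is good to about 2 mm. A picture is of the moment at which its call begins. There is no depth.
- finish_job(): hands the job in; it is judged then, once.
The state is a dict: "clock": time; "joint_positions": joint angles; "dq": joint speeds; "joint_torque": joint torques, N m; "position": TCP position; "tcp_rot": TCP orientation; "wrist_force": force on the tool from outside, world axes, zero at the start; "torque": the same for the moment, N m; "opening": opening from 0.0 (shut) to 1.0 (fully open); "gripper_force": force on a finger pad.
Only numpy, scipy, OpenCV 4.12 (cv2) and the standard library are available. Lean on these libraries where they do the work, as an engineer would, in place of code of your own. Each camera call takes 0.05 s, during which the arm holds its last target. There are 200 camera calls.

## Working session

There is one attempt and no reset: what is moved stays moved. The work goes in short steps, Python scripts to look and compute and a tool call to move; the robot and the scene stay as the last step left them, time stands still between calls to the robot, and variables do not carry over. Pictures are saved under pics/ and viewed, at most 10 in all, crops included, and the job is handed in when it is done.

Besides the shell and the picture viewer there is one more tool, called after "Call:" as name(argument=value, ...) on one line, values as JSON. apply_moves: Moves the arm, as the interface text tells. Its arguments: {"type":"object","properties":{"increments":{"type":"string"},"force":{"type":"number"}},"required":["increments"]}

```bash
mkdir -p pics
cat > h.py <<'E'
from rig import *
import numpy as np, cv2
from scipy.spatial.transform import Rotation as R
def ray(c,u,v,z):
    E=np.array(c["extrinsics"]);d=E[:3,:3]@np.array([(u-c["cx"])/c["fx"],(v-c["cy"])/c["fy"],1]);o=E[:3,3]
    return o+d*(z-o[2])/d[2]
def proj(c,p):
    E=np.array(c["extrinsics"]);q=E[:3,:3].T@(np.array(p)-E[:3,3]);return c["fx"]*q[0]/q[2]+c["cx"],c["fy"]*q[1]/q[2]+c["cy"]
def snap(n,f):
    c=capture(n);cv2.imwrite("pics/"+f,c["img"][:,:,::-1]);return c
E
python3 - <<'E'
from h import *
import pickle
d={}
for n in("scene","top"):
    c=snap(n,n+"0.png");d[n]=c;print(n,c["fx"],c["cx"],c["cy"],np.round(c["extrinsics"],3).tolist())
pickle.dump(d,open("c0.pkl","wb"))
print(get_obs())
E
```

```text
scene 439.1000172756176 256.07146335353804 186.53990004512818 [[-0.917, -0.246, 0.313, 0.076], [-0.398, 0.603, -0.691, 0.973], [-0.019, -0.759, -0.651, 0.981], [0.0, 0.0, 0.0, 1.0]]
top 482.4729933507535 255.8057731580315 190.8916131980812 [[0.015, -0.983, 0.183, 0.274], [-1.0, -0.015, -0.002, 0.025], [0.005, -0.183, -0.983, 1.311], [0.0, 0.0, 0.0, 1.0]]
{'clock': 0.1, 'joint_positions': array([ 1.09118781,  0.38376127,  0.04383735,  1.5994583 , -0.01786901,
        1.16119213, -0.04988769]), 'dq': array([ 1.77449682e-05, -2.29388087e-03,  1.07566548e-03, -3.13034297e-03,
       -1.07258662e-03, -9.76112269e-04, -1.22979490e-03]), 'joint_torque': array([ 2.44910720e-03, -4.34724963e+01,  1.02925301e+00, -2.50453681e+01,
        1.08472112e-02,  5.47352465e-03, -2.40760713e-06]), 'position': array([ 0.24185305, -0.60238938,  0.22998844]), 'tcp_rot': array([-1.17408741e-03,  9.81822540e-01,  1.89797330e-01, -3.06521265e-04]), 'wrist_force': array([0.25938276, 0.09049755, 0.4324478 ]), 'torque': array([0.00148975, 0.01888777, 0.0120592 ]), 'gripper_force': 0.0, 'opening': 1.0012860273281803}
```

View pics/top0.png

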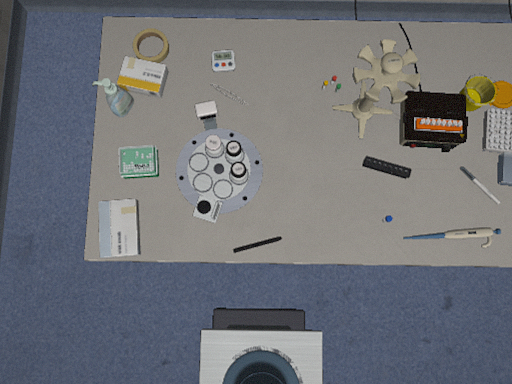

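View pics/scene0.png

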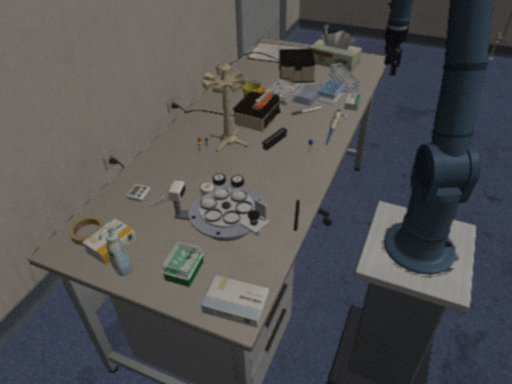

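The top view shows the stand at about (219,170), the black cap at (204,207), the tab at about (214,212), and the pen at (257,244). The reader is up at (206,110).

Run:
```python
from h import *
import pickle
d=pickle.load(open("c0.pkl","rb"));c=d["top"];im=c["img"]
cv2.imwrite("pics/crop.png",cv2.resize(im[95:255,160:290,::-1],None,fx=4.5,fy=3.7,interpolation=cv2.INTER_CUBIC) if 0 else cv2.resize(im[120:255,165:285,::-1],None,fx=4.4,fy=4.4,interpolation=cv2.INTER_CUBIC))
# dark blobs
g=im.max(2);m=(g<60).astype(np.uint8);n,l,s,ce=cv2.connectedComponentsWithStats(m)
for i in range(1,n):
    u,v=ce[i]
    if s[i,4]>3 and 165<u<290 and 95<v<255: print(np.round(ce[i],1),s[i].tolist(),"z53",ray(c,u,v,.053).round(4)[:2],"z100",ray(c,u,v,.1).round(4)[:2])
# plate: bluish grey
x=im.astype(int);m=((x[:,:,2]-x[:,:,0])>8).astype(np.uint8)*255;m[:95]=0;m[255:]=0;m[:,:165]=0;m[:,290:]=0
cs,_=cv2.findContours(m,cv2.RETR_EXTERNAL,cv2.CHAIN_APPROX_NONE);k=max(cs,key=cv2.contourArea);e=cv2.fitEllipse(cv2.convexHull(k));print(e,ray(c,*e[0],.053))
```

```text
[208.3 116.4] [201, 114, 15, 5, 36] z53 [0.7135 0.1546] z100 [0.6971 0.1498]
[231.1 134.7] [230, 133, 3, 4, 9] z53 [0.6628 0.0911] z100 [0.6483 0.0886]
[194. 142.] [193, 141, 3, 3, 9] z53 [0.6406 0.1908] z100 [0.6269 0.1846]
[233.9 149.5] [226, 141, 16, 15, 66] z53 [0.6214 0.0825] z100 [0.6084 0.0804]
[256.8 162. ] [255, 161, 4, 3, 10] z53 [0.5877 0.0203] z100 [0.576  0.0205]
[238.1 170.8] [231, 162, 15, 16, 65] z53 [0.5628 0.0699] z100 [0.552  0.0682]
[218.5 165.2] [215, 164, 8, 4, 11] z53 [0.5773 0.1227] z100 [0.566 0.119]
[181.  177.8] [180, 176, 3, 4, 10] z53 [0.5412 0.2216] z100 [0.5312 0.2143]
[244.6 197.9] [243, 197, 4, 3, 11] z53 [0.4895 0.0511] z100 [0.4814 0.0501]
[203.6 206.5] [197, 201, 14, 13, 129] z53 [0.4648 0.1588] z100 [0.4576 0.1538]
[257.1 243.9] [234, 237, 47, 15, 164] z53 [0.3687 0.0163] z100 [0.3651 0.0167]
((218.47769165039062, 167.3708953857422), (84.43851470947266, 94.2317123413086), 172.6809539794922) [0.57128391 0.12265923 0.053     ]
```

View pics/crop.png

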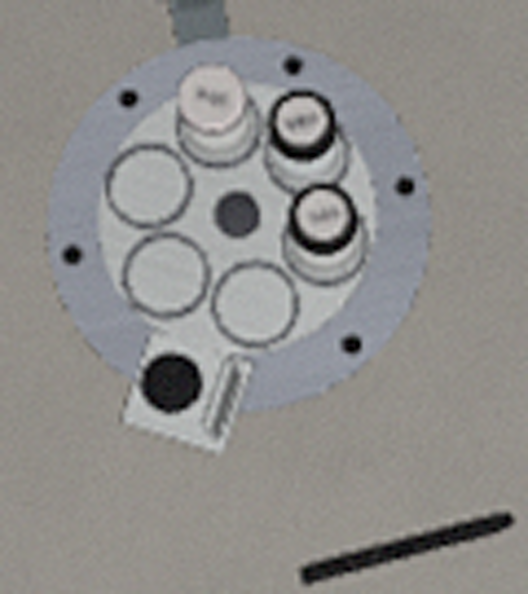

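The crop shows five visible holes. Opposite pairs put the axis at about (0.5648, 0.1210). The cap is at angle 163°, r = 112 mm, and the next hole is at 223°.

Call:
apply_moves(increments="482 -621 10 0 0 0.679 15;482 -621 10 0 0 0.679 15;482 -621 10 0 0 0.679 15;482 -621 10 0 0 0.679 15;482 -621 10 0 0 0.679 15;482 -621 10 0 0 0.679 15;482 -621 10 0 0 0.679 15;482 -621 10 0 0 0.679 15")

```text
clock: 1.1
position: [0.3788, -0.1229, 0.2248]
tcp_rot: [0.0, 0.989, -0.148, 0.0]
wrist_force: [1.5, 0.3, 0.6]
opening: 0.178
gripper_force: 0.0
```

```bash
cat >> h.py <<'E'
C=np.array([.5648,.1210])
def tgt(phi,off,z,o=None):
    """tool increments to stand over cap at angle phi(deg), off mm along ccw tangent, height z"""
    o=o or get_obs();q=np.array(o["tcp_rot"]);T=R.from_quat(q[[1,2,3,0]])
    a=np.radians(phi);p=np.r_[C+.112*np.r_[np.cos(a),np.sin(a)]+off/1e3*np.r_[-np.sin(a),np.cos(a)],z]
    y=np.r_[-np.sin(a),np.cos(a),0];zz=np.r_[0,0,-1.];G=R.from_matrix(np.c_[np.cross(y,zz),y,zz])
    return np.round((T.inv().apply(p-o["position"])*1000),1),np.round((T.inv()*G).as_rotvec(),3)
def show():
    o=get_obs();q=np.array(o["tcp_rot"]);p=o["position"];T=R.from_quat(q[[1,2,3,0]]).as_matrix()
    r=p[:2]-C;print("t",round(o["clock"],2),"p",p.round(4),"r",np.hypot(*r).round(4),"phi",np.degrees(np.arctan2(r[1],r[0])).round(2)%360,"y",np.degrees(np.arctan2(T[1,1],T[0,1])).round(1),"F",o["wrist_force"].round(1),"op",round(o["opening"],3),"q",o["joint_positions"].round(2))
E
python3 -c "
from h import *
show();print(tgt(163,0,.14))"
```

```text
t 1.1 p [ 0.3788 -0.1229  0.2248] r 0.3067 phi 232.67000000000002 y -107.0 F [1.5 0.3 0.6] op 0.178 q [ 0.52 -0.09 -0.29  2.15 -0.03  1.07 -1.63]
(array([  -5.7, -287.6,   84.8]), array([ 0.   , -0.   , -0.001]))
```

Call:
apply_moves(increments="-6 -288 20 0 0 0 15;-6 -288 20 0 0 0 15;-6 -288 20 0 0 0 15;-6 -288 20 0 0 0 15;-6 -288 20 0 0 0 15;-6 -288 20 0 0 0 15;-6 -288 20 0 0 0 15;-6 -288 20 0 0 0 15")

```text
clock: 2.1
position: [0.4573, 0.1503, 0.2047]
tcp_rot: [0.001, 0.989, -0.149, -0.0]
wrist_force: [-0.2, -1.5, -0.3]
opening: 0.172
gripper_force: 0.0
```

```bash
python3 -c "
from h import *
c=snap('wrist','w0.png');show();print(tgt(163,0,.14))
a=np.radians(163);cap=np.r_[C+.112*np.r_[np.cos(a),np.sin(a)],.1];print(proj(c,cap),proj(c,np.r_[cap[:2]+.028*np.r_[-np.sin(a),np.cos(a)],.125]))"
```

```text
t 2.15 p [0.4574 0.1504 0.2048] r 0.1113 phi 164.7 y -107.2 F [-0.6 -0.  -0.1] op 0.177 q [ 0.19  0.14 -0.63  1.99  0.1   1.04 -2.35]
(array([-0.7, -3.4, 64.8]), array([ 0.001, -0.   , -0.003]))
(np.float64(249.62625487677184), np.float64(185.8122793863014)) (np.float64(284.0055149663149), np.float64(194.0693353865034))
```

View pics/w0.png

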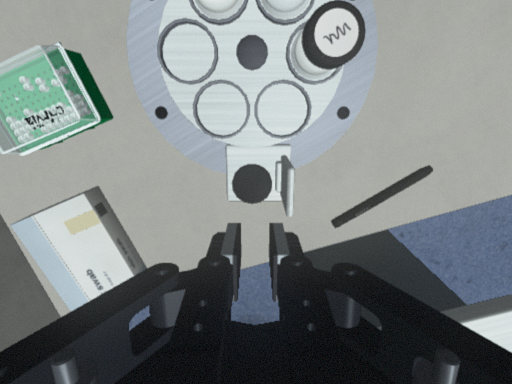

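The wrist view shows the cap at (252,183) against a predicted (250,186), so the position agrees to about 2 mm. The tab is to its right at about (287,185), and the fingers are clear of both.

Call:
apply_moves(increments="-1 -3 40 0 0 0 15;-1 -3 70 0 0 0 15;-1 -3 90 0 0 0 15;-1 -3 98 0 0 0 15;-1 -3 104 0 0 0 15;-1 -3 109 0 0 0 15;-1 -3 113 0 0 0 15;-1 -3 115.5 0 0 0 15")

```text
clock: 3.15
position: [0.4583, 0.1561, 0.0909]
tcp_rot: [-0.0, 0.989, -0.148, 0.001]
wrist_force: [-2.0, -0.3, 7.9]
opening: 0.175
gripper_force: 4.1
```

```bash
python3 -c "
from h import *
c=snap('wrist','w1.png');show();print(tgt(163,6,.0885))"
```

```text
t 3.2 p [0.4583 0.156  0.0907] r 0.1121 phi 161.78 y -107.0 F [-2.9  0.   7.9] op 0.179 q [ 0.12  0.32 -0.6   2.08  0.25  0.81 -2.49]
(array([0.1, 8.4, 2.2]), array([-0.001, -0.002, -0.001]))
```

View pics/w1.png

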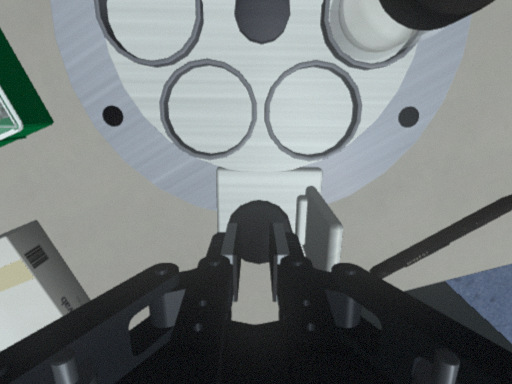

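The fingers straddle the cap, with the cap at (260,232) and the tab beside the right finger. Force is 7.9 N, so I'll press a bit deeper and then start to push.

Call:
apply_moves(increments="0 0 2 0 0 0 15;0 0 3 0 0 0 15;0 0 3.5 0 0 0 15;0 0 3.5 0 0 0 15")

```text
clock: 3.7
position: [0.4585, 0.1567, 0.0882]
tcp_rot: [-0.001, 0.989, -0.148, 0.001]
wrist_force: [-3.9, -0.5, 10.7]
opening: 0.175
gripper_force: 5.5
```

```bash
python3 -c "
from h import *
show();
for d in (2,5,8,12): print(d,tgt(163+d,6,.0875))"
```

```text
t 3.7 p [0.4585 0.1567 0.0882] r 0.1121 phi 161.42 y -107.0 F [-3.9 -0.5 10.7] op 0.175 q [ 0.12  0.32 -0.59  2.08  0.25  0.8  -2.49]
2 (array([ 0.3, 13. ,  0.7]), array([-0.001, -0.002, -0.035]))
5 (array([ 1. , 18.8,  0.7]), array([-0.001, -0.002, -0.088]))
8 (array([ 2. , 24.6,  0.7]), array([-0.001, -0.002, -0.14 ]))
12 (array([ 3.8, 32.2,  0.7]), array([-0.001, -0.002, -0.21 ]))
```

Call:
apply_moves(increments="0 4 1 0 0 0 15;0 8 1.2 0 0 0 15;0 11 1.2 0 0 -0.02 15;0.3 13 1.2 0 0 -0.035 15;0.6 16 1.2 0 0 -0.06 15;1 19 1.2 0 0 -0.09 15;1.5 22 1.2 0 0 -0.115 15;2 25 1.2 0 0 -0.14 15")

```text
clock: 4.7
position: [0.4539, 0.1339, 0.0881]
tcp_rot: [-0.001, 0.997, -0.077, 0.002]
wrist_force: [-5.8, 2.3, 16.0]
opening: 0.175
gripper_force: 8.0
```

```bash
python3 -c "
from h import *
c=snap('wrist','w2.png');show()
for d in (12,16,20,24,28): print(d,tgt(163+d,6,.0875))"
```

```text
t 4.75 p [0.4539 0.1333 0.0881] r 0.1116 phi 173.66 y -98.8 F [-3.9  2.1 15.6] op 0.173 q [ 0.19  0.31 -0.62  2.11  0.25  0.79 -2.31]
12 (array([0.1, 8.6, 0.5]), array([-0.002, -0.004, -0.067]))
16 (array([ 1.3, 16.4,  0.5]), array([-0.002, -0.004, -0.137]))
20 (array([ 3.1, 24. ,  0.5]), array([-0.002, -0.004, -0.207]))
24 (array([ 5.3, 31.5,  0.5]), array([-0.002, -0.004, -0.276]))
28 (array([ 8.1, 38.8,  0.5]), array([-0.002, -0.004, -0.346]))
```

View pics/w2.png

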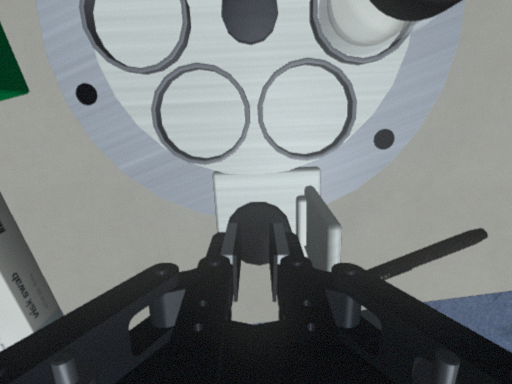

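The table has turned about 12° with the fingers and is unlocked: the hole at the left moved from (113,116) to (87,94). I'll continue along the arc.

```bash
python3 -c "
from h import *
for d in range(15,52,3): print(d,tgt(163+d,-3,.0878))"
```

```text
15 (array([-0.1,  5.5,  0.2]), array([-0.002, -0.004, -0.119]))
18 (array([ 0.6, 11.3,  0.2]), array([-0.002, -0.004, -0.172]))
21 (array([ 1.6, 17.1,  0.2]), array([-0.002, -0.004, -0.224]))
24 (array([ 2.9, 22.8,  0.2]), array([-0.002, -0.004, -0.276]))
27 (array([ 4.5, 28.5,  0.2]), array([-0.002, -0.004, -0.329]))
30 (array([ 6.4, 34. ,  0.2]), array([-0.002, -0.004, -0.381]))
33 (array([ 8.6, 39.5,  0.2]), array([-0.001, -0.004, -0.434]))
36 (array([11. , 44.8,  0.2]), array([-0.001, -0.004, -0.486]))
39 (array([13.8, 50. ,  0.2]), array([-0.001, -0.004, -0.538]))
42 (array([16.8, 55. ,  0.2]), array([-0.001, -0.004, -0.591]))
45 (array([20. , 59.9,  0.2]), array([-0.001, -0.005, -0.643]))
48 (array([23.5, 64.6,  0.2]), array([-0.001, -0.005, -0.695]))
51 (array([27.3, 69.1,  0.2]), array([-0.001, -0.005, -0.748]))
```

Call:
apply_moves(increments="0 5.5 0 0 0 -0.12 15;0.6 11.3 0 0 0 -0.172 15;1.6 17 0 0 0 -0.224 15;3 22.8 0 0 0 -0.276 15;4.5 28.5 0 0 0 -0.33 15;6.4 34 0 0 0 -0.38 15;8.6 39.5 0 0 0 -0.434 15;11 44.8 0 0 0 -0.486 15")

```text
clock: 5.75
position: [0.458, 0.0863, 0.088]
tcp_rot: [0.0, 0.986, 0.165, 0.002]
wrist_force: [-4.8, 0.1, 18.0]
opening: 0.174
gripper_force: 8.9
```

```bash
python3 -c "
from h import *
c=snap('wrist','w3.png');c=snap('top','t3.png');show()
for d in range(38,54,2): print(d,tgt(163+d,-3,.0878))"
```

```text
t 5.85 p [0.4583 0.0855 0.088 ] r 0.1122 phi 198.46 y -71.1 F [-4.  -1.  18.9] op 0.179 q [ 0.35  0.31 -0.69  2.12  0.28  0.8  -1.75]
38 (array([0.2, 2. , 0.2]), array([ 0.002, -0.004, -0.037]))
40 (array([0.3, 5.9, 0.2]), array([ 0.002, -0.003, -0.072]))
42 (array([0.5, 9.8, 0.2]), array([ 0.002, -0.003, -0.107]))
44 (array([ 0.9, 13.7,  0.3]), array([ 0.002, -0.003, -0.142]))
46 (array([ 1.4, 17.6,  0.3]), array([ 0.002, -0.003, -0.176]))
48 (array([ 2.1, 21.4,  0.3]), array([ 0.003, -0.003, -0.211]))
50 (array([ 2.9, 25.2,  0.3]), array([ 0.003, -0.003, -0.246]))
52 (array([ 3.8, 29. ,  0.3]), array([ 0.003, -0.003, -0.281]))
```

View pics/w3.png

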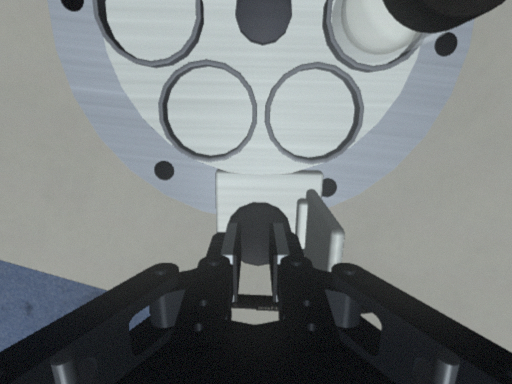

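The cap is still centred under the fingers at (258,232), and the next hole is at (329,187) just past the bracket. I'll push to about 52°.

Call:
apply_moves(increments="0.2 2 0 0 0 -0.037 15;0.3 6 0 0 0 -0.072 15;0.5 10 0 0 0 -0.107 15;0.9 13.7 0 0 0 -0.142 15;1.4 17.6 0 0 0 -0.176 15;2 21.4 0 0 0 -0.211 15;2.9 25.2 0 0 0 -0.246 15;3.4 27 0 0 0 -0.263 15")

```text
clock: 6.85
position: [0.4699, 0.0602, 0.088]
tcp_rot: [0.002, 0.956, 0.292, 0.001]
wrist_force: [-5.3, -2.1, 19.2]
opening: 0.177
gripper_force: 9.6
```

```bash
python3 -c "
from h import *
c=snap('wrist','w4.png');show();print(tgt(163+52,-3,.107))"
```

```text
t 6.9 p [0.4701 0.06   0.088 ] r 0.1127 phi 212.8 y -56.1 F [-5.4 -1.7 19.4] op 0.177 q [ 0.43  0.33 -0.72  2.1   0.31  0.81 -1.45]
(array([  0.6,   1.4, -19. ]), array([ 0.004, -0.001, -0.019]))
```

View pics/w4.png

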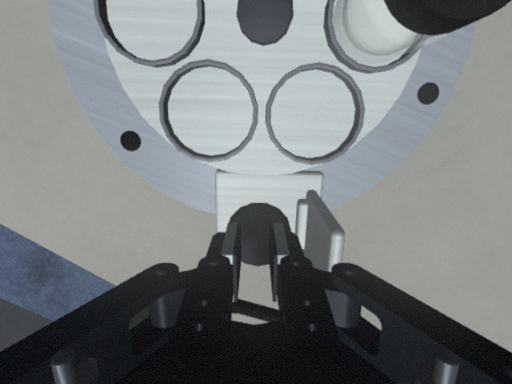

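The table is at about 51°, and the hole is hidden under the bracket as expected. I'll lift the tips just above the cap's up height, then push slowly on the tab.

Call:
apply_moves(increments="0 0 -4 0 0 0 15;0 0 -9 0 0 0 15;0 0 -14 0 0 0 15;0 0 -19 0 0 0 15;0 0 -20 0 0 0 15")

```text
clock: 7.52
position: [0.468, 0.0606, 0.105]
tcp_rot: [0.0, 0.957, 0.292, 0.0]
wrist_force: [-0.3, 0.1, -0.1]
opening: 0.173
gripper_force: 0.0
```

```bash
python3 -c "
from h import *
show()
for d in range(50,66): print(d,tgt(163+d,5,.107))"
```

```text
t 7.53 p [0.468  0.0606 0.105 ] r 0.1141 phi 211.95 y -56.1 F [-0.3  0.1 -0.1] op 0.173 q [ 0.45  0.3  -0.74  2.09  0.27  0.84 -1.42]
50 (array([ 2. ,  7.1, -2. ]), array([ 0.   , -0.   ,  0.016]))
51 (array([ 2.1,  9.1, -2. ]), array([ 0.   , -0.   , -0.002]))
52 (array([ 2.2, 11. , -2. ]), array([ 0.   , -0.   , -0.019]))
53 (array([ 2.3, 13. , -2. ]), array([ 0.   , -0.   , -0.036]))
54 (array([ 2.5, 14.9, -2. ]), array([ 0.   , -0.   , -0.054]))
55 (array([ 2.7, 16.9, -2. ]), array([ 0.   , -0.   , -0.071]))
56 (array([ 2.9, 18.8, -2. ]), array([ 0.   , -0.   , -0.089]))
57 (array([ 3.2, 20.8, -2. ]), array([ 0.   , -0.   , -0.106]))
58 (array([ 3.5, 22.7, -2. ]), array([ 0.   , -0.   , -0.124]))
59 (array([ 3.9, 24.6, -2. ]), array([ 0.   , -0.   , -0.141]))
60 (array([ 4.3, 26.5, -2. ]), array([ 0.   , -0.   , -0.159]))
61 (array([ 4.7, 28.5, -2. ]), array([ 0.   , -0.   , -0.176]))
62 (array([ 5.1, 30.4, -2. ]), array([ 0.   , -0.   , -0.194]))
63 (array([ 5.6, 32.3, -2. ]), array([ 0.   , -0.   , -0.211]))
64 (array([ 6.1, 34.1, -2. ]), array([ 0.   , -0.   , -0.228]))
65 (array([ 6.6, 36. , -2. ]), array([ 0.   , -0.   , -0.246]))
```

Call:
apply_moves(increments="1 3 -2 0 0 0 15;2 6 -2 0 0 0 15;2 9 -2 0 0 0 15;2.2 11 -2 0 0 -0.02 15;2.3 13 -2 0 0 -0.036 15;2.5 15 -2 0 0 -0.054 15;2.7 17 -2 0 0 -0.071 15;2.7 17 -2 0 0 -0.071 15")

```text
clock: 8.52
position: [0.4804, 0.0471, 0.1068]
tcp_rot: [0.0, 0.946, 0.325, 0.001]
wrist_force: [-0.1, 1.1, -0.4]
opening: 0.178
gripper_force: 0.2
```

```bash
python3 -c "
from h import *
c=snap('wrist','w5.png');show()
for d in range(54,66): print(d,tgt(163+d,5,.107))"
```

```text
t 8.57 p [0.4805 0.0472 0.1069] r 0.112 phi 221.23 y -52.1 F [-0.3  0.2 -0.4] op 0.175 q [ 0.48  0.32 -0.74  2.07  0.28  0.85 -1.33]
54 (array([-0.2, -3.3, -0.1]), array([ 0.001, -0.001,  0.016]))
55 (array([-0.1, -1.3, -0.1]), array([ 0.001, -0.001, -0.001]))
56 (array([-0. ,  0.6, -0.1]), array([ 0.002, -0.001, -0.018]))
57 (array([ 0.1,  2.6, -0.1]), array([ 0.002, -0.001, -0.036]))
58 (array([ 0.3,  4.5, -0.1]), array([ 0.002, -0.001, -0.053]))
59 (array([ 0.5,  6.5, -0.1]), array([ 0.002, -0.001, -0.071]))
60 (array([ 0.7,  8.4, -0.1]), array([ 0.002, -0.001, -0.088]))
61 (array([ 1. , 10.4, -0.1]), array([ 0.002, -0.001, -0.106]))
62 (array([ 1.3, 12.3, -0.1]), array([ 0.002, -0.001, -0.123]))
63 (array([ 1.7, 14.2, -0.1]), array([ 0.002, -0.001, -0.141]))
64 (array([ 2. , 16.1, -0.1]), array([ 0.002, -0.001, -0.158]))
65 (array([ 2.4, 18.1, -0.1]), array([ 0.002, -0.001, -0.176]))
```

View pics/w5.png

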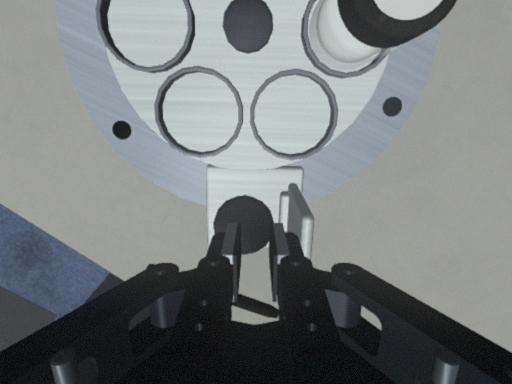

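The finger is now touching the tab. The hole line (122,130)–(392,106) puts the table at about 55°, so there are about 5° to go, slowly.

Call:
apply_moves(increments="0 1.5 0 0 0 -0.018 15;0 2.5 0 0 0 -0.03 15;0.2 3.5 0 0 0 -0.04 15;0.3 4.5 0 0 0 -0.05 15;0.4 5.5 0 0 0 -0.06 15;0.5 6.5 0 0 0 -0.07 15;0.6 7.5 0 0 0 -0.08 15;0.7 8.5 0 0 0 -0.09 15")

```text
clock: 9.57
position: [0.4855, 0.0416, 0.1068]
tcp_rot: [0.0, 0.93, 0.368, 0.0]
wrist_force: [-0.3, -0.3, -0.6]
opening: 0.174
gripper_force: 0.0
```

```bash
python3 -c "
from h import *
c=snap('wrist','w6.png');show()
for d in range(59,66): print(d,tgt(163+d,5,.107))"
```

```text
t 9.62 p [0.4857 0.0415 0.1069] r 0.1122 phi 225.14 y -46.8 F [ 1.  -0.2 -0.1] op 0.18 q [ 0.5   0.33 -0.75  2.06  0.3   0.86 -1.24]
59 (array([ 0.1, -1.1, -0.1]), array([ 0.  , -0.  ,  0.02]))
60 (array([ 0.1,  0.8, -0.1]), array([ 0.   , -0.   ,  0.003]))
61 (array([ 0.2,  2.8, -0.1]), array([ 0.   , -0.   , -0.015]))
62 (array([ 0.4,  4.7, -0.1]), array([ 0.   , -0.   , -0.032]))
63 (array([ 0.5,  6.7, -0.1]), array([ 0.   , -0.   , -0.049]))
64 (array([ 0.7,  8.6, -0.1]), array([ 0.   , -0.   , -0.067]))
65 (array([ 1. , 10.6, -0.1]), array([ 0.   , -0.   , -0.084]))
```

View pics/w6.png

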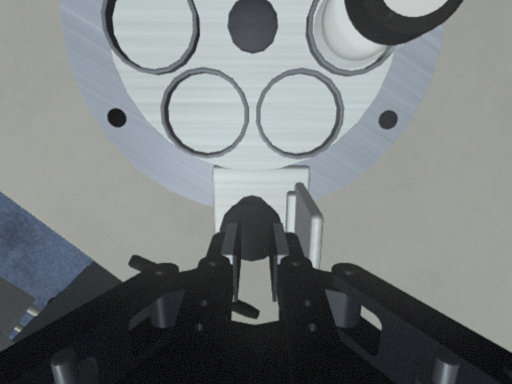

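The hole line (117,117)–(388,119) is now level, so the table is at about 60°. The cap looks larger, 63 px wide against 60, which suggests it has sprung up. I'll nudge gently to confirm the lock.

Call:
apply_moves(increments="0 1 0 0 0 0 15;0 2 0 0 0 0 15;0 3 0 0 0 0 15;0 4 0 0 0 0 15;0 5 0 0 0 0 15;0 5 0 0 0 0 15")

```text
clock: 10.38
position: [0.4888, 0.038, 0.1068]
tcp_rot: [-0.0, 0.93, 0.368, -0.0]
wrist_force: [-0.1, -0.1, 0.2]
opening: 0.178
gripper_force: 0.0
```

```bash
python3 -c "
from h import *
show()"
```

```text
t 10.38 p [0.4888 0.038  0.1068] r 0.1126 phi 227.51 y -46.9 F [-0.1 -0.1  0.2] op 0.178 q [ 0.5   0.34 -0.75  2.05  0.3   0.86 -1.23]
```

```bash
python3 -c "
from h import *
capture_=snap('wrist','w7.png')
for f in ('w4','w5','w6','w7'):
    im=cv2.imread(f'pics/{f}.png').max(2);w=im[180:226,195:300]<70
    n,l,s,ce=cv2.connectedComponentsWithStats(w.astype(np.uint8));i=1+s[1:,4].argmax();m=l==i
    p=[(195+np.where(r)[0].min(),195+np.where(r)[0].max(),180+k) for k,r in enumerate(m) if r.any()]
    pts=np.array([(a,k) for a,b,k in p if k<218]+[(b,k) for a,b,k in p if k<218],np.float32)
    A=np.c_[2*pts,np.ones(len(pts))];x=np.linalg.lstsq(A,(pts**2).sum(1),rcond=None)[0]
    print(f,'cap c',x[:2].round(1),'R',np.sqrt(x[2]+x[0]**2+x[1]**2).round(2),p[0],p[-1])
    g=cv2.imread(f'pics/{f}.png').max(2)<60
    n,l,s,ce=cv2.connectedComponentsWithStats(g[80:160].astype(np.uint8))
    print([(ce[j]+[0,80]).round(1).tolist() for j in range(1,n) if 60<s[j,4]<500])
"
```

```text
w4 cap c [258.2 234.9] R 31.98 (np.int64(250), np.int64(267), 204) (np.int64(237), np.int64(288), 225)
[[428.3, 92.9], [167.8, 111.8], [130.2, 140.3]]
w5 cap c [243.4 224.5] R 28.36 (np.int64(243), np.int64(246), 196) (np.int64(215), np.int64(273), 225)
[[162.1, 111.4], [392.8, 106.5], [121.4, 129.5]]
w6 cap c [251.2 224.8] R 26.83 (np.int64(252), np.int64(252), 196) (np.int64(222), np.int64(274), 225)
[[168.1, 107.2], [116.5, 117.3]]
w7 cap c [243.2 224.9] R 27.1 (np.int64(243), np.int64(245), 196) (np.int64(214), np.int64(273), 225)
[[160.8, 110.2], [109.1, 117.3]]
```

Between the last two frames the table stayed put: the cap and the fixed hole both shifted about 7.5 px. The finger has only now reached the tab, so I'll nudge a little more.

Call:
apply_moves(increments="0 0.7 0 0 0 0 15;0 1.4 0 0 0 0 15;0 2 0 0 0 0 15;0 2.7 0 0 0 0 15;0 3.4 0 0 0 0 15;0 4 0 0 0 0 15")

```text
clock: 11.18
position: [0.4907, 0.0364, 0.1068]
tcp_rot: [-0.001, 0.93, 0.368, -0.0]
wrist_force: [-3.5, 3.8, 3.4]
opening: 0.173
gripper_force: 2.6
```

```bash
python3 -c "
from h import *
show()"
```

```text
t 11.18 p [0.4907 0.0364 0.1068] r 0.1125 phi 228.82 y -46.8 F [-3.5  3.8  3.4] op 0.173 q [ 0.51  0.34 -0.74  2.04  0.3   0.87 -1.22]
```

It now resists with about 5 N, against about 1 N of free friction, so it is locked. Next I back off and lift away.

Call:
apply_moves(increments="0 -3 0 0 0 0 15;0 -6 0 0 0 0 15;0 -6 -15 0 0 0 15;0 -6 -50 0 0 0 15;0 -6 -100 0 0 0 15;0 -6 -150 0 0 0 15;0 -6 -190 0 0 0 15;0 -6 -190 0 0 0 15")

```text
clock: 12.18
position: [0.4904, 0.0398, 0.3019]
tcp_rot: [0.003, 0.93, 0.367, 0.004]
wrist_force: [-0.4, 0.2, -1.0]
opening: 0.177
gripper_force: 0.0
```

Call:
apply_moves(increments="0 60 0 0 0 0 15;0 120 0 0 0 0 15;0 180 0 0 0 0 15;0 230 0 0 0 0 15;0 260 0 0 0 0 15;0 260 0 0 0 0 15;0 260 0 0 0 0 15;0 260 0 0 0 0 15")

```text
clock: 13.18
position: [0.6645, -0.1482, 0.297]
tcp_rot: [-0.0, 0.929, 0.369, -0.0]
wrist_force: [0.1, -0.6, 0.0]
opening: 0.174
gripper_force: 0.0
```

Run:
```python
from h import *
import pickle
d=pickle.load(open("c0.pkl","rb"));show()
e={n:snap(n,n+"9.png") for n in("scene","top")}
def blob(c,p):
    u,v=proj(c,p);g=(c["img"].max(2)<60).astype(np.uint8);n,l,s,ce=cv2.connectedComponentsWithStats(g)
    k=[i for i in range(1,n) if s[i,4]>25];i=min(k,key=lambda i:np.hypot(*(ce[i]-[u,v])));return ce[i],s[i].tolist(),(round(u,1),round(v,1))
def tri(a,b):
    L=[]
    for c,(u,v) in(a,b):
        E=np.array(c["extrinsics"]);x=E[:3,:3]@np.array([(u-c["cx"])/c["fx"],(v-c["cy"])/c["fy"],1]);L.append((E[:3,3],x/np.linalg.norm(x)))
    M=sum(np.eye(3)-np.outer(x,x) for o,x in L);return np.linalg.solve(M,sum((np.eye(3)-np.outer(x,x))@o for o,x in L))
for c,a in((d,163),(e,223)):
    t=np.radians(a);p=np.r_[C+.112*np.r_[np.cos(t),np.sin(t)],.1]
    B={n:blob(c[n],p) for n in c};print(B);P=tri((c["scene"],B["scene"][0]),(c["top"],B["top"][0]));r=P[:2]-C
    print("tri",P.round(4),"r",np.hypot(*r),"ang",np.degrees(np.arctan2(r[1],r[0]))%360)
    for n in c:  # ellipse size
        print(n,ray(c[n],*B[n][0],.1).round(4))
for n in d:
    df=(np.abs(d[n]["img"].astype(int)-e[n]["img"]).max(2)>40).astype(np.uint8);k,l,s,ce=cv2.connectedComponentsWithStats(df)
    print(n,[(ce[i].round().tolist(),int(s[i,4])) for i in range(1,k) if s[i,4]>12])
```

```text
t 13.18 p [ 0.6645 -0.1482  0.297 ] r 0.2871 phi 290.32 y -46.7 F [ 0.1 -0.6  0. ] op 0.174 q [ 0.64  0.48 -0.68  1.41  0.3   1.35 -0.86]
{'scene': (array([253.8828125, 215.921875 ]), [248, 210, 14, 15, 128], (np.float64(253.6), np.float64(214.5))), 'top': (array([203.59689922, 206.51937984]), [197, 201, 14, 13, 129], (np.float64(203.6), np.float64(206.5)))}
tri [0.4576 0.1541 0.0949] r 0.11218917863823158 ang 162.83500008890778
scene [0.4546 0.1587 0.1   ]
top [0.4576 0.1538 0.1   ]
{'scene': (array([259.92307692, 190.61538462]), [255, 185, 11, 14, 91], (np.float64(260.4), np.float64(189.2))), 'top': (array([247.22222222, 197.21428571]), [241, 191, 13, 13, 126], (np.float64(246.8), np.float64(197.4)))}
tri [0.4847 0.0437 0.0929] r 0.11128138627263096 ang 223.9831423403753
scene [0.4817 0.0512 0.1   ]
top [0.4833 0.0436 0.1   ]
scene [([227.0, 40.0], 1660), ([396.0, 13.0], 246), ([420.0, 17.0], 495), ([458.0, 41.0], 1390), ([392.0, 55.0], 388), ([428.0, 86.0], 1377), ([421.0, 148.0], 35), ([468.0, 155.0], 14), ([437.0, 163.0], 99), ([473.0, 158.0], 14), ([237.0, 183.0], 72), ([207.0, 189.0], 97), ([260.0, 191.0], 116), ([461.0, 188.0], 24), ([238.0, 190.0], 23), ([441.0, 191.0], 51), ([465.0, 198.0], 36), ([215.0, 198.0], 28), ([256.0, 212.0], 233), ([208.0, 204.0], 17), ([212.0, 209.0], 34), ([252.0, 226.0], 18)]
top [([389.0, 1.0], 23), ([381.0, 187.0], 19390), ([355.0, 12.0], 28), ([213.0, 143.0], 135), ([228.0, 148.0], 19), ([238.0, 146.0], 17), ([194.0, 155.0], 70), ([238.0, 171.0], 204), ([249.0, 198.0], 420), ([203.0, 207.0], 150), ([216.0, 210.0], 35), ([438.0, 302.0], 13), ([437.0, 324.0], 27), ([412.0, 357.0], 13)]
```

```bash
python3 -c "
from rig import *
print(finish_job())"
```

```text
the job is handed in; nothing more can be done
None
```

The job is handed in: I turned the table one index (measured 60–61°) anticlockwise. Camera checks show the plunger sprung back up and a push test met about 5 N, so it is locked; I saw no sign that the jars or the things lying around were disturbed.

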